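Power up the microscope light and take a picture

ROBOT

A 7-joint arm with a two-finger parallel gripper is mounted at the origin on the work surface. World frame = base frame: x ahead of the robot, y to its left, z up, the work surface at z = 0. Lengths are in m, angles in rad, forces in N, time in s.
With the tool pointing down it reaches from about 0.35 to 0.775 m from the base axis. Payload 3.1 kg.
Tool frame: the origin (TCP) lies midway between the tips of the shut fingers; the grasp point (between the pads) lies robot.tcp_to_grasp behind it (robot.tcp_to_grasp is the distance from the TCP to the grasp point, in m); z points along the fingers, y is the line along which they close (so a half turn about z gives the same grasp; the last joint's range is limited). The gripper opens to 85 mm and grips with 20 to 120 N. Pads are 22 mm wide; open, the fingers measure 114 mm over their backs; the gripper's body (76 mm by 85 mm) begins 54 mm behind the grasp point. The pads swing forward as they close: fully open they stand 13 mm farther back than shut.
Start: joints at [-1.197, 0.311, 0.014, 1.512, -0.004, 1.319, -0.027], TCP at [0.222, 0.503, 0.231] pointing down, gripper open.
Joint ranges: [-2.7, 2.7], [-0.3, 1.91], [-1.27, 1.3], [0.12, 2.57], [-1.44, 4.58], [0.2, 2.03], [-3.05, 3.05]. Speed limits (rad/s): [2.79, 2.79, 3.14, 3.14, 3.14, 3.14, 3.14].

INTERFACE

Orientations are given as a rotation vector (axis times angle).
In Python, from plant import monitor, imaging, workorder, robot gives the robot as it stands. The module is installed in compiled form; this text tells all that it offers.
- The arm moves only by the tool carry_out, never from a script. Its argument "plan" is a list of rows, each a list of 5 numbers: the shift along the tool's x, y, z in m, then the turn about the tool's z in degrees, then the opening, from 0 (shut) to 1 (fully open). In form: [[dx, dy, dz, roll, grip], ...]. A call has 1 to 8 rows; each row shifts and turns the commanded pose from where the row before left it, along the tool's axes as they then stand; what a row does not reach is not made up. A row lasts 1/10 s, in which the tool goes at most 50 mm and 8.59 degrees, less where a joint would pass 70% of its speed; a pose out of reach is approached as far as the arm can. A call with a gripper value outside its range is refused whole. The fingers move at their own pace and stop on an object; "grip_force" is the grip in N (left out, the last holds). Time passes only in rows, so rows that do not move let the fingers close. It gives the time, the measured TCP pose, the force, the opening and the grip force at its end, in the units of the state.
- monitor.sense(): the state, without advancing time (a new reading comes with each control period).
- imaging.grab_frame(name): name is "side" or "top" or "wrist"; returns a dict with "color" (420x560x3 uint8, red, green, blue), "fovy" (degrees; the focal length in pixels is half the picture's height over the tangent of half this angle, whatever the lens; pixels are square), "cx", "cy" (the principal point, pixels), "rvec" (rotation vector, rad) and "tvec" (3), from world to camera coordinates, as OpenCV has them. Camera axes: x right, y down, z forward; pixel columns grow to the right and rows downward; lengths in m; the calibration is good to about 2 mm. The wrist camera is an equidistant fisheye: a pixel r from the principal point sees the ray r / f radians off the axis. A picture is of the moment at which its call begins. There is no depth.
- workorder.job_done(): hands the job in; it is judged then, once.
The state is a dict: "t": time; "qpos": joint angles; "dq": joint speeds; "joint_efforts": joint torques, N m; "position": TCP position; "tool_rot": TCP orientation; "ft_force": force on the tool from outside, world axes, zero at the start; "moment": the same for the moment, N m; "opening": opening from 0.0 (shut) to 1.0 (fully open); "finger_force": force on a finger pad.
Only numpy, scipy, OpenCV 4.12 (cv2) and the standard library are available. Lean on these libraries where they do the work, as an engineer would, in place of code of your own. Each camera call takes 0.05 s, during which the arm holds its last target. There are 200 camera calls.

TASK

Start up the microscope bench and take a picture of the work: press the raised far end of the mains rocker switch on the white light box fully down, then press the round ring-light key fully in, then tap the push button of the separate camera release and let it spring back up. Pick nothing up: use light fingertip presses, so that neither box is shoved, lifted or pressed hard; do not touch the dimmer knob, leave the square stage-light key out, and leave the small things lying around where they are.

Things in the scene. Friction and masses are not known exactly. Their poses are not given: they have to be found in the camera images.
- lightbox: Loose white light box, 140 mm deep (x), 190 wide (y), 1.4 kg. Origin: centre of its underside, z up; its low front (-x) faces the robot. Grey panel on top rises 8 degrees to the back: 45 mm high in front, 55 in the middle, 65 behind. Across its middle: rocker switch at y=+68 mm, round ring-light key +16, square stage-light key -28, dimmer knob -68. A ring and a bar are drawn behind the two keys.
- rocker (a joint): Black V-shaped mains rocker of the light box, 36 mm long (along the box's x), 24 wide, in a metal frame 46 by 34, 3 high. 0 = off, as it starts: far (+x) end raised. 0.30 rad = on: far end fully down, that half then parallel to the panel and 6 mm off it. Takes about 3 N at its end, stays where left; past its stop the face gives 2 mm more on a spring.
- rocker_end (a point): Top face of the rocker's raised far half, 2 mm short of its far end: the spot to press. It moves with the rocker and goes down about 5 mm.
- ring_key (a joint): Latching round ring-light key of the light box, grey cap 21 mm across in a low black collar 30 mm across: 0 = out (top 11 mm off the panel), 0.005 m = fully in (6 mm off the panel). Moves square to the sloping panel, takes about 2.5 N, stays where left; past its stop the cap gives 3 mm more on a spring (4 to 13 N). Starts out.
- ring_key_top (a point): Centre of the top of the round ring-light key; moves with it.
- stage_key (a joint): Latching square stage-light key, grey cap 20 by 20 mm, otherwise like the ring-light key: 0 = out, 0.005 m = in. Must stay out.
- stage_key_top (a point): Centre of the top of the square stage-light key.
- dimmer: Dimmer knob on the light box, black, 33 mm across, standing 17 mm off the panel; origin on its axis at the panel. Its setting varies. Not to be touched.
- release: Loose camera release, a grey die-cast push-button box 66 by 66 mm and 36 mm high on rubber feet, 0.55 kg. Origin: centre of its underside, on the bench. On its flat top an aluminium collar 38 mm across (top 41 mm above the bench) holds the push button.
- shutter (a joint): The camera release's button, black, 29 mm across: 0 = up (top 50 mm above the bench), 0.008 m = fully down (42 mm). It releases the camera at 2 mm (about 4 N). It moves straight down against a spring (1.2 N to start it, 11 N fully down) and comes back up by itself.
- shutter_top (a point): Centre of the top of the camera release's button; moves with it.
- loupe: Black eye loupe, 34 mm across, 34 mm high, loose, 40 g. Origin: centre of its underside.
- jar: Small clear jar with a white cap, 36 mm across, 45 mm high, loose, 60 g. Origin: centre of its underside.
- screwdriver: Small screwdriver, 140 mm long, lying on the bench along its own x. Origin: on the bench under its length.
- parts_tray: Flat steel parts tray, 70 by 100 mm and 16 mm high, loose, 0.3 kg. Origin: centre of its underside.

How it is judged:
On the way, in this order (a step that is already met when the one before it is completed fails the run):
1. the mains rocker is pressed fully on (value of joint rocker above 0.23 rad), for 0.1 s.
2. then the ring-light key is pressed fully in (value of joint ring_key above 0.0037 m), for 0.1 s.
3. then the camera release's button is pressed down (value of joint shutter above 0.002 m), for 0.05 s.
4. then the button is let up again (value of joint shutter below 0.001 m), for 0.1 s.
At the end, for the whole second after the job is handed in: Rocker on (over 0.23 of 0.30 rad), ring-light key in (over 3.7 of 5 mm), stage-light key out and release button up (both under 1 mm); both boxes flat, at rest and within 15 mm of where they stood; loupe, jar, screwdriver and tray within 20 mm of theirs (value of joint rocker above 0.23 rad and value of joint ring_key above 0.0037 m and value of joint each of stage_key, shutter below 0.001 m and distance of each of lightbox, release from where it was at the start of the episode below 0.015 m and height (world z) of each of lightbox, release below 0.006 m and angle between each of lightbox, release's own z axis and vertical below 0.05 rad and linear speed of each of lightbox, release below 0.01 m/s and distance of each of loupe, jar, screwdriver, parts_tray from where it was at the start of the episode below 0.02 m); the robot touches nothing.
It fails at once if out of order: the ring-light key is pressed (2 mm) before the rocker is on, or the camera release's button (1.5 mm) before both are on ((value of joint ring_key above 0.002 m and value of joint rocker below 0.2 rad) or (value of joint shutter above 0.0015 m and (value of joint rocker below 0.2 rad or value of joint ring_key below 0.003 m))).
It fails at once if the square stage-light key is pressed (1.5 mm) or the dimmer knob is touched (over 1 N) (value of joint stage_key above 0.0015 m or contact force between any of the arm, the fingers and dimmer above 1 N).
It fails at once if the light box or the camera release is pressed with more than 25 N (contact force between any of the arm, the fingers and lightbox above 25 N or contact force between any of the arm, the fingers and release above 25 N).
It fails at once if the light box or the camera release is shoved over 15 mm or lifted over 8 mm (distance of any of lightbox, release from where it was at the start of the episode above 0.015 m or height (world z) of any of lightbox, release above 0.008 m).
It fails at once if the loupe, jar, screwdriver or parts tray is moved or lifted over 20 mm (distance of any of loupe, jar, screwdriver, parts_tray from where it was at the start of the episode above 0.02 m).
It also fails if it takes over 45 s, if anything falls off the work surface, if the arm or the gripper's body presses on something with over 40 N, if the wrist force passes 120 N, or if a joint passes its speed limit or range.

## Working session

There is one attempt and no reset: what is moved stays moved. The work goes in short steps, Python scripts to look and compute and a tool call to move; the robot and the scene stay as the last step left them, time stands still between calls to the robot, and variables do not carry over. Pictures are saved under pics/ and viewed, at most 10 in all, crops included, and the job is handed in when it is done.

Besides the shell and the picture viewer there is one more tool, called after "Request:" by a JSON object that holds its "method" and its "body". carry_out: Moves the arm, as the interface text tells. Its arguments: {"type":"object","properties":{"plan":{"type":"array"},"grip_force":{"type":"number"}},"required":["plan"]}

```bash
mkdir -p pics
cat > h.py <<'E'
import numpy as np,cv2,pickle
from plant import monitor,imaging,workorder,robot
def grab(n,f):
    d=imaging.grab_frame(n); cv2.imwrite(f'pics/{f}.png',cv2.cvtColor(d['color'],cv2.COLOR_RGB2BGR))
    pickle.dump(d,open(f'pics/{f}.pkl','wb')); return d
def load(f): return pickle.load(open(f'pics/{f}.pkl','rb'))
def ray(d,u,v,fish=False):
    f=d['color'].shape[0]/2/np.tan(np.radians(d['fovy'])/2)
    p=np.array([u-d['cx'],v-d['cy']])/f
    if fish:
        r=np.hypot(*p); c=np.array([*(p/r*np.sin(r) if r>1e-9 else p),np.cos(r)])
    else: c=np.array([*p,1.])
    R=cv2.Rodrigues(np.array(d['rvec'],float))[0]; t=np.array(d['tvec'],float).ravel()
    return -R.T@t,R.T@c
def onz(d,u,v,z,fish=False):
    o,r=ray(d,u,v,fish); return o+r*(z-o[2])/r[2]
def proj(d,P):
    f=d['color'].shape[0]/2/np.tan(np.radians(d['fovy'])/2)
    R=cv2.Rodrigues(np.array(d['rvec'],float))[0]; c=R@np.array(P)+np.array(d['tvec'],float).ravel()
    return f*c[0]/c[2]+d['cx'],f*c[1]/c[2]+d['cy']
E
python3 - <<'E'
from h import *
for n in('top','side','wrist'):
    d=grab(n,n+'0'); print(n,d['fovy'],d['cx'],d['cy'],ray(d,d['cx'],d['cy'])) 
s=monitor.sense(); print(s, robot.tcp_to_grasp)
E
```

```text
top 56.84246661608977 282.80801641992264 211.14865817639875 (array([0.43456863, 0.01475155, 0.79632016]), array([ 0.21388759, -0.01828805, -0.97668708]))
side 44.0987418157871 275.5123860139743 204.572659005172 (array([ 0.39594198, -0.80148234,  0.52194984]), array([ 0.18713587,  0.86580406, -0.46407272]))
wrist 65.70646984690485 278.51721622354574 205.44948391415443 (array([0.15234681, 0.53409863, 0.37290981]), array([ 0.2713057 , -0.12206429, -0.9547217 ]))
{'t': 0.15, 'qpos': array([-1.1967176 ,  0.31156625,  0.01402238,  1.51270018, -0.00437893,
        1.31916976, -0.02720234]), 'dq': array([ 9.26071205e-06, -1.83226659e-03,  6.40490067e-04, -4.62357170e-03,
        1.57169132e-04,  7.42642545e-04, -4.18883049e-05]), 'joint_efforts': array([ 4.03327822e-04, -3.80274689e+01,  1.46334185e-01, -2.30849397e+01,
        1.23838411e-02,  9.66039835e-03, -2.72546708e-05]), 'position': array([0.22193049, 0.50263756, 0.23045272]), 'tool_rot': array([-6.48273741e-01, -3.07370437e+00,  2.81718648e-03]), 'ft_force': array([-0.43567061,  0.61529855,  0.96350002]), 'moment': array([ 0.04919153, -0.00417377, -0.01825627]), 'finger_force': 0.0, 'opening': 1.0007441835785538} 0.0187
```

View pics/top0.png

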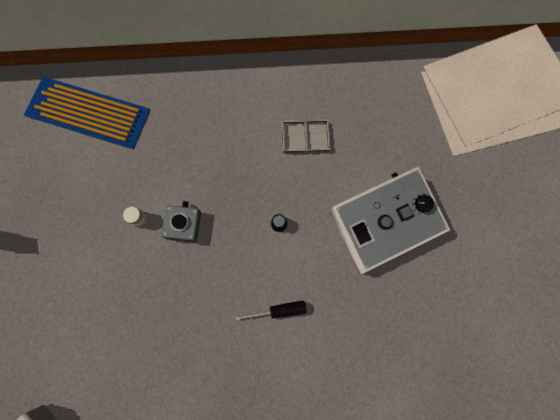

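View pics/side0.png

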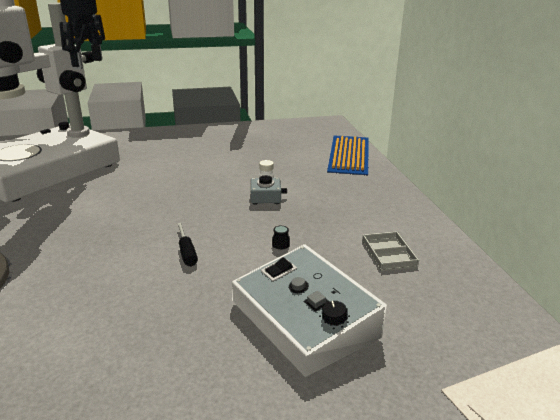

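The top view shows the light box at right (rocker ≈(361,233), ring key ≈(386,222), stage key ≈(405,212), dimmer ≈(424,203)). The release is at (180,222), the jar at (133,215), the loupe at (279,223), the screwdriver near (270,312) and the tray at (306,136). The side view shows the same layout. I'll enlarge both for measuring.

Run:
```python
from h import *
a=cv2.imread('pics/top0.png')[165:275,325:455]; b=cv2.imread('pics/side0.png')[240:370,225:390]
c=cv2.imread('pics/top0.png')[195:250,155:215]; e=cv2.imread('pics/side0.png')[150:210,240:300]
def g(x,w,h): return cv2.convertScaleAbs(cv2.resize(x,(w,h),interpolation=cv2.INTER_CUBIC),alpha=1.6)
W=np.zeros((600,800,3),np.uint8)
W[:330,:390]=g(a,390,330); W[:315,400:800]=g(b,400,315); W[335:555,:240]=g(c,240,220); W[335:575,400:640]=g(e,240,240)
cv2.imwrite('pics/crop.png',W)
```

```text
(no output)
```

View pics/crop.png

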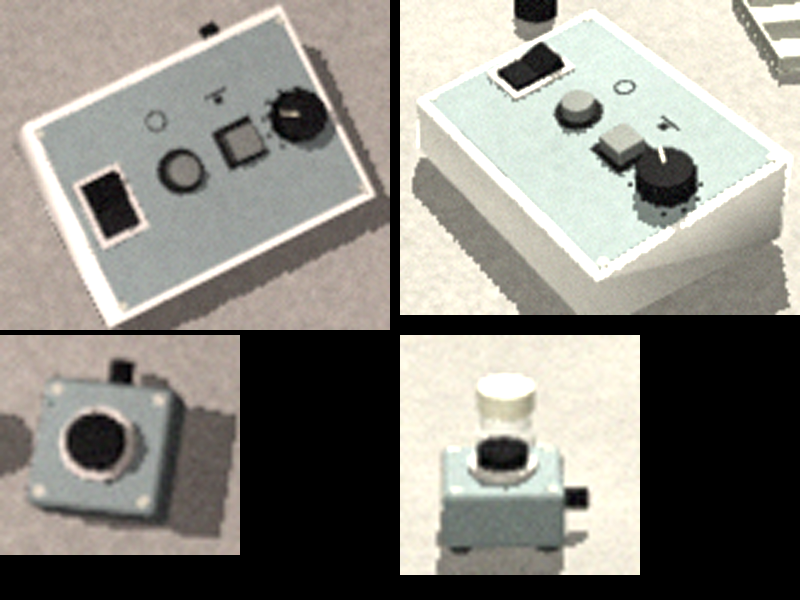

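The crop shows the rocker frame centre at top (361.7,233.7) and side (279.5,268.9). The ring key top is at top (386,222) and side (298.4,281.7), and the stage key at top (406,212.7) and side (316.6,297.8). The button is at top (179.3,221.8) and side (265.5,179).

```bash
cat >> h.py <<'E'
def tri(rs):
    A=np.zeros((3,3));b=np.zeros(3)
    for o,r in rs:
        r=r/np.linalg.norm(r);M=np.eye(3)-np.outer(r,r);A+=M;b+=M@o
    X=np.linalg.solve(A,b); return X,[np.linalg.norm(np.cross(X-o,r))/np.linalg.norm(r) for o,r in rs]
E
python3 - <<'E'
from h import *
np.set_printoptions(precision=4,suppress=True)
T,S=load('top0'),load('side0')
pts={'rockframe':((361.7,233.7),(279.5,268.9),.058),'ring':((386,222),(298.4,281.7),.066),'stage':((406,212.7),(316.6,297.8),.066),'btn':((179.25,221.75),(265.5,179),.05)}
for k,(a,b,z) in pts.items(): print(k,*tri([ray(T,*a),ray(S,*b)]),onz(T,*a,z),onz(S,*b,z))
for k,a in {'loupe':(279,222),'jar':(133,215),'sd':(288,310),'tray':(306,136),'BL':(325+25/3,165+128/3),'BR':(325+283/3,165+8/3)}.items(): print(k,onz(T,*a,.035))
E
```

```text
rockframe [ 0.5434 -0.1481  0.0576] [np.float64(0.00090642390471114), np.float64(0.0009064239047113158)] [ 0.5424 -0.1478  0.058 ] [ 0.5442 -0.1485  0.058 ]
ring [ 0.5618 -0.1956  0.0645] [np.float64(0.0006406864881701517), np.float64(0.0006406864881703165)] [ 0.5609 -0.1951  0.066 ] [ 0.5619 -0.1975  0.066 ]
stage [ 0.5778 -0.2368  0.0636] [np.float64(0.000769566036431145), np.float64(0.000769566036431412)] [ 0.5766 -0.2358  0.066 ] [ 0.5777 -0.2396  0.066 ]
btn [0.5904 0.2047 0.0477] [np.float64(0.000379747550504227), np.float64(0.00037974755050401775)] [0.5895 0.2042 0.05  ] [0.5898 0.1999 0.05  ]
loupe [0.5796 0.0095 0.035 ]
jar [0.6122 0.3001 0.035 ]
sd [0.4085 0.0029 0.035 ]
tray [ 0.7594 -0.0584  0.035 ]
BL [ 0.6021 -0.1015  0.035 ]
BR [ 0.6753 -0.2865  0.035 ]
```

Request:
{"method": "carry_out", "body": {"plan": [[0,0,0,-8.5,0],[0,0,0,-8.5,0],[0,0,0,-8.5,0],[0,0,0,-8.5,0],[0,0,0,-8.5,0],[0,0,0,-2.6,0],[0,0,0,0,0]], "grip_force": 20}}

```text
t: 0.85
position: [0.2221, 0.5029, 0.2309]
tool_rot: [0.58, -3.087, 0.001]
ft_force: [0.5, -0.5, 0.4]
opening: 0.001
finger_force: 0.0
```

```bash
cat >> h.py <<'E'
def delta(P):
    s=monitor.sense(); R=cv2.Rodrigues(np.array(s['tool_rot']))[0]
    print('pos',s['position'].round(4),'az',np.degrees(np.arctan2(R[1,0],R[0,0])).round(2),'Rz',R[:,2].round(3),'F',s['ft_force'].round(2),'open',round(s['opening'],3),'t',s['t'])
    print('delta tool',(R.T@(np.array(P)-s['position'])).round(4))
E
python3 -c "
from h import *
delta([.5653,-.1387,.12])"
```

```text
pos [0.2221 0.5029 0.2309] az -158.74 Rz [-0.    -0.001 -1.   ] F [ 0.49 -0.52  0.4 ] open 0.001 t 0.85
delta tool [-0.0872 -0.7223  0.1112]
```

Request:
{"method": "carry_out", "body": {"plan": [[-0.005,-0.04,0,0,0],[-0.005,-0.04,0,0,0],[-0.005,-0.04,0,0,0],[-0.005,-0.04,0,0,0],[-0.005,-0.04,0,0,0],[-0.005,-0.04,0,0,0],[-0.005,-0.04,0,0,0],[-0.005,-0.04,0,0,0]]}}

```text
t: 1.65
position: [0.376, 0.2179, 0.2313]
tool_rot: [-0.578, 3.088, 0.0]
ft_force: [1.0, 0.1, 0.0]
opening: 0.0
finger_force: 0.0
```

Request:
{"method": "carry_out", "body": {"plan": [[-0.005,-0.04,0,0,0],[-0.005,-0.04,0,0,0],[-0.005,-0.04,0,0,0],[-0.005,-0.04,0,0,0],[-0.005,-0.04,0,0,0],[-0.005,-0.04,0,0,0],[-0.005,-0.04,0,0,0],[-0.005,-0.04,0,0,0]]}}

```text
t: 2.45
position: [0.5295, -0.0654, 0.2313]
tool_rot: [-0.579, 3.088, 0.0]
ft_force: [0.5, -0.1, -0.4]
opening: -0.001
finger_force: 0.0
```

Request:
{"method": "carry_out", "body": {"plan": [[-0.005,-0.04,0.02,0,0],[-0.002,-0.03,0.03,0,0],[0,-0.012,0.03,0,0],[0,0,0,0,0],[0,0,0,0,0]]}}

```text
t: 2.95
position: [0.5649, -0.1373, 0.151]
tool_rot: [0.579, -3.086, -0.002]
ft_force: [0.6, 1.2, 0.0]
opening: 0.006
finger_force: 0.0
```

```bash
python3 -c "
from h import *
delta([.5653,-.1387,.08])
grab('top','top1');grab('side','side1');grab('wrist','wrist1')
a=cv2.imread('pics/top1.png')[145:285,315:455]; b=cv2.imread('pics/side1.png')[170:370,215:395]
W=np.hstack([cv2.resize(a,(400,400)),cv2.resize(b,(400,444))[:400]])
cv2.imwrite('pics/c1.png',cv2.convertScaleAbs(W,alpha=1.6))"
```

```text
pos [ 0.5649 -0.1373  0.151 ] az -158.75 Rz [-0.002  0.001 -1.   ] F [0.63 1.2  0.02] open 0.006 t 2.95
delta tool [ 0.0001 -0.0016  0.071 ]
```

View pics/c1.png

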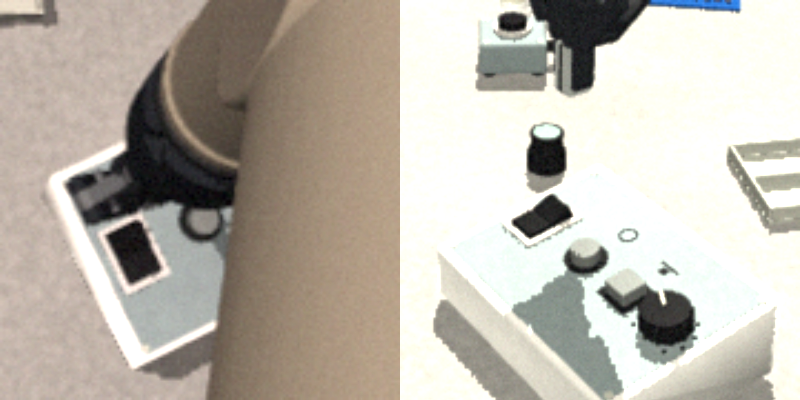

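View pics/wrist1.png

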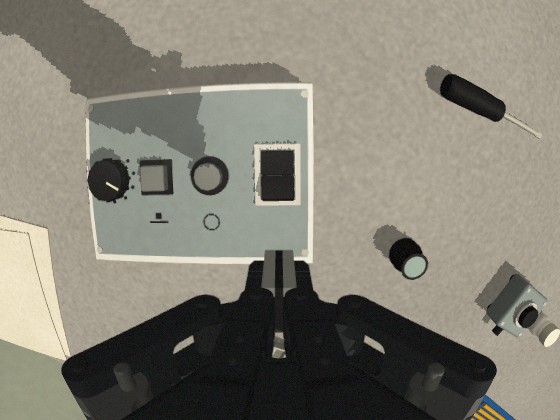

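The top and side crops show the gripper above the box with everything undisturbed. The wrist view shows the rocker frame (255–300,144–206), the ring key at (209,175), the stage key at (155,177), and the shut fingertips at (279,252). I'll cross-check positions from the wrist camera.

```bash
python3 -c "
from h import *
np.set_printoptions(precision=4,suppress=True)
d=load('wrist1')
for k,(u,v,z) in {'frame':(277.5,175,.0575),'fFar':(277.3,206,.061),'fNear':(278,144,.055),'ring':(209,175.5,.066),'stage':(155,177,.066),'rockFarEnd':(278,199,.069),'btn':(528,316,.05)}.items(): print(k,onz(d,u,v,z,True))
# fingertip in wrist cam
P=monitor.sense()['position']; 
for uv in((279,250),(268,250),(293,250)): print(onz(d,*uv,P[2],True)-P)
"
```

```text
frame [ 0.543  -0.146   0.0575]
fFar [ 0.5647 -0.1377  0.061 ]
fNear [ 0.5214 -0.1541  0.055 ]
ring [ 0.5596 -0.1934  0.066 ]
stage [ 0.5755 -0.233   0.066 ]
rockFarEnd [ 0.5571 -0.1401  0.069 ]
btn [0.5881 0.2002 0.05  ]
[-0.0089 -0.0026  0.    ]
[-0.007  -0.0075  0.    ]
[-0.0113  0.0037  0.    ]
```

Request:
{"method": "carry_out", "body": {"plan": [[0,-0.001,0.03,0,0],[0,0,0.03,0,0],[0,0,0.009,0,0],[0,0,0,0,0],[0,0,0,0,0]]}}

```text
t: 3.6
position: [0.567, -0.1389, 0.0841]
tool_rot: [-0.581, 3.084, -0.002]
ft_force: [-0.7, 0.5, 0.1]
opening: 0.001
finger_force: 0.0
```

Request:
{"method": "carry_out", "body": {"plan": [[0,0,0.003,0,0],[0,0,0.003,0,0],[0,0,0.002,0,0],[0,0,0,0,0],[0,0,0,0,0]]}}

```text
t: 4.1
position: [0.5656, -0.139, 0.0743]
tool_rot: [0.58, -3.088, -0.0]
ft_force: [0.2, 0.2, -0.3]
opening: 0.002
finger_force: 0.0
```

Request:
{"method": "carry_out", "body": {"plan": [[0,0,0.003,0,0],[0,0,0.002,0,0],[0,0,0.002,0,0],[0,0,0,0,0],[0,0,0,0,0]]}}

```text
t: 4.6
position: [0.5661, -0.1387, 0.0675]
tool_rot: [-0.58, 3.086, -0.0]
ft_force: [1.3, 0.7, 1.5]
opening: -0.002
finger_force: 0.8
```

Request:
{"method": "carry_out", "body": {"plan": [[0,0,0.001,0,0],[0,0,0.001,0,0],[0,0,0,0,0],[0,0,0,0,0]]}}

```text
t: 5.0
position: [0.5669, -0.1385, 0.0659]
tool_rot: [-0.58, 3.085, -0.0]
ft_force: [3.3, 1.9, 4.3]
opening: 0.001
finger_force: 2.7
```

Request:
{"method": "carry_out", "body": {"plan": [[0,0,0.001,0,0],[0,0,0.001,0,0],[0,0,0,0,0],[0,0,0,0,0]]}}

```text
t: 5.4
position: [0.5678, -0.1381, 0.0641]
tool_rot: [-0.581, 3.083, -0.0]
ft_force: [4.4, 2.7, 3.8]
opening: 0.002
finger_force: 3.5
```

Request:
{"method": "carry_out", "body": {"plan": [[0,0,0.001,0,0],[0,0,0,0,0],[0,0,0,0,0]]}}

```text
t: 5.7
position: [0.5681, -0.138, 0.0633]
tool_rot: [-0.581, 3.082, -0.001]
ft_force: [5.6, 2.5, 5.2]
opening: 0.0
finger_force: 3.6
```

Request:
{"method": "carry_out", "body": {"plan": [[-0.001,0,0.001,0,0],[-0.001,0,0,0,0],[0,0,0,0,0]]}}

```text
t: 6.0
position: [0.5687, -0.1378, 0.0621]
tool_rot: [-0.581, 3.085, -0.0]
ft_force: [3.5, 2.8, 7.1]
opening: 0.002
finger_force: 3.5
```

Request:
{"method": "carry_out", "body": {"plan": [[0,0,0.001,0,0],[0,0,0,0,0],[0,0,0,0,0]]}}

```text
t: 6.3
position: [0.5689, -0.1377, 0.0615]
tool_rot: [-0.58, 3.085, -0.0]
ft_force: [3.8, 3.2, 8.0]
opening: -0.0
finger_force: 4.0
```

Request:
{"method": "carry_out", "body": {"plan": [[0,0,-0.005,0,0],[0,0,-0.015,0,0],[0,0,-0.03,0,0],[0,0,-0.036,0,0],[0,0,0,0,0],[0,0,0,0,0]]}}

```text
t: 6.9
position: [0.566, -0.1394, 0.146]
tool_rot: [0.577, -3.086, 0.001]
ft_force: [0.4, -1.8, -0.4]
opening: 0.005
finger_force: 0.0
```

```bash
python3 -c "
from h import *
delta([.5653,-.1387,.14])
grab('side','side2');grab('wrist','wrist2')
a=cv2.imread('pics/wrist2.png')[70:270,80:320]; b=cv2.imread('pics/side2.png')[240:350,225:357]; c=cv2.imread('pics/side0.png')[240:350,225:357]
W=np.vstack([np.hstack([cv2.resize(b,(396,330)),cv2.resize(c,(396,330))]),cv2.resize(a,(300,250),).copy() if 0 else cv2.copyMakeBorder(cv2.resize(a,(312,260)),0,0,0,480,0)])
cv2.imwrite('pics/c2.png',cv2.convertScaleAbs(W,alpha=1.6))"
```

```text
pos [ 0.566  -0.1394  0.146 ] az -158.8 Rz [-0.002 -0.001 -1.   ] F [ 0.44 -1.79 -0.4 ] open 0.005 t 6.9
delta tool [0.0004 0.0009 0.006 ]
```

View pics/c2.png

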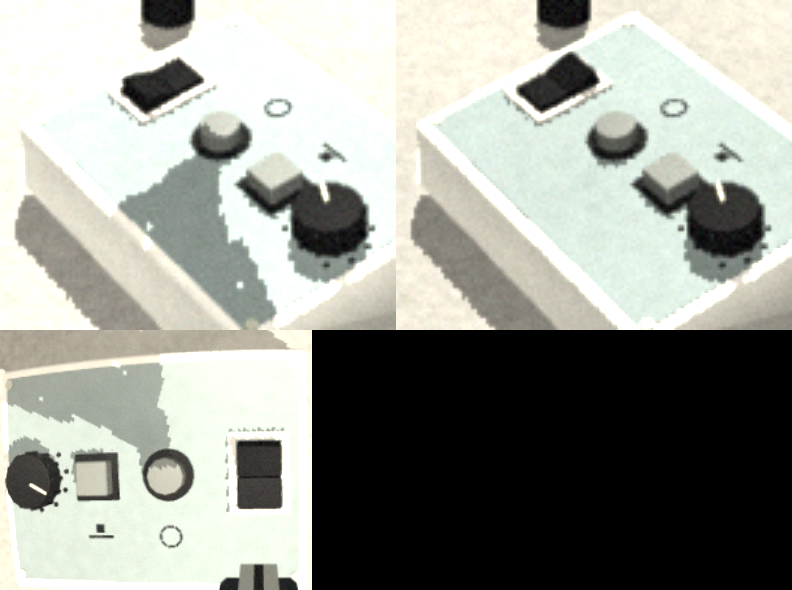

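The far end of the rocker is now down and the near end raised (side crop, frame around (160,85) versus the earlier picture on the right). The ring and stage keys are still out and the box has not shifted. The ring key is next.

```bash
python3 -c "
from h import *
delta([.557,-.196,.075])"
```

```text
pos [ 0.5653 -0.1385  0.1443] az -158.77 Rz [-0.005  0.    -1.   ] F [-0.59 -0.08 -0.7 ] open -0.002 t 7.0
delta tool [ 0.0283 -0.0508  0.0693]
```

Request:
{"method": "carry_out", "body": {"plan": [[0.014,-0.025,0,0,0],[0.014,-0.025,0,0,0],[0,0,0.03,0,0],[0,0,0.025,0,0],[0,0,0.01,0,0],[0,0,0,0,0],[0,0,0,0,0],[0,0,0,0,0]]}}

```text
t: 7.8
position: [0.5605, -0.1953, 0.0826]
tool_rot: [-0.58, 3.085, -0.002]
ft_force: [-0.0, -0.5, 0.1]
opening: 0.003
finger_force: 0.0
```

```bash
python3 -c "
from h import *
delta([.557,-.196,.067])"
```

```text
pos [ 0.5605 -0.1953  0.0826] az -158.69 Rz [ 0.002 -0.001 -1.   ] F [-0.02 -0.46  0.13] open 0.003 t 7.8
delta tool [0.0036 0.0006 0.0156]
```

Request:
{"method": "carry_out", "body": {"plan": [[0.003,0,0.004,0,0],[0,0,0.004,0,0],[0,0,0.003,0,0],[0,0,0,0,0],[0,0,0,0,0]]}}

```text
t: 8.3
position: [0.5567, -0.196, 0.0702]
tool_rot: [0.58, -3.087, -0.0]
ft_force: [-0.1, -0.5, -0.1]
opening: 0.001
finger_force: 0.0
```

Request:
{"method": "carry_out", "body": {"plan": [[0,0,0.002,0,0],[0,0,0.002,0,0],[0,0,0.001,0,0],[0,0,0,0,0],[0,0,0,0,0]]}}

```text
t: 8.8
position: [0.5571, -0.1961, 0.0655]
tool_rot: [-0.58, 3.087, -0.0]
ft_force: [0.4, 0.1, 1.0]
opening: -0.001
finger_force: 0.6
```

Request:
{"method": "carry_out", "body": {"plan": [[0,0,0.001,0,0],[0,0,0.001,0,0],[0,0,0.001,0,0],[0,0,0,0,0],[0,0,0,0,0]]}}

```text
t: 9.3
position: [0.557, -0.1961, 0.0624]
tool_rot: [-0.58, 3.087, -0.0]
ft_force: [1.1, 0.9, 2.5]
opening: -0.001
finger_force: 1.0
```

Request:
{"method": "carry_out", "body": {"plan": [[0,0,0.001,0,0],[0,0,0.001,0,0],[0,0,0,0,0],[0,0,0,0,0]]}}

```text
t: 9.7
position: [0.5572, -0.196, 0.0609]
tool_rot: [-0.58, 3.086, -0.0]
ft_force: [1.0, 1.7, 5.3]
opening: 0.001
finger_force: 2.6
```

Request:
{"method": "carry_out", "body": {"plan": [[0,0,0.001,0,0],[0,0,0,0,0],[0,0,0,0,0]]}}

```text
t: 10.0
position: [0.5573, -0.196, 0.0603]
tool_rot: [-0.58, 3.086, -0.0]
ft_force: [0.3, 1.4, 6.6]
opening: -0.002
finger_force: 3.4
```

Request:
{"method": "carry_out", "body": {"plan": [[0,0,-0.005,0,0],[0,0,-0.015,0,0],[0,0,-0.03,0,0],[0,0,-0.036,0,0],[0,0,0,0,0],[0,0,0,0,0]]}}

```text
t: 10.6
position: [0.5562, -0.1965, 0.1455]
tool_rot: [0.579, -3.087, 0.0]
ft_force: [0.1, 0.8, -0.6]
opening: -0.006
finger_force: 0.0
```

```bash
python3 -c "
from h import *
delta([.589,.203,.13])
grab('side','side3');grab('wrist','wrist3')
a=cv2.imread('pics/wrist3.png')[70:290,60:324]; b=cv2.imread('pics/side3.png')[240:350,225:357]
W=np.hstack([cv2.resize(b,(396,330)),cv2.resize(a,(396,330))])
cv2.imwrite('pics/c3.png',cv2.convertScaleAbs(W,alpha=1.6))"
```

```text
pos [ 0.5562 -0.1965  0.1455] az -158.75 Rz [-0. -0. -1.] F [ 0.07  0.78 -0.62] open -0.006 t 10.6
delta tool [-0.1753  0.3605  0.0154]
```

View pics/c3.png

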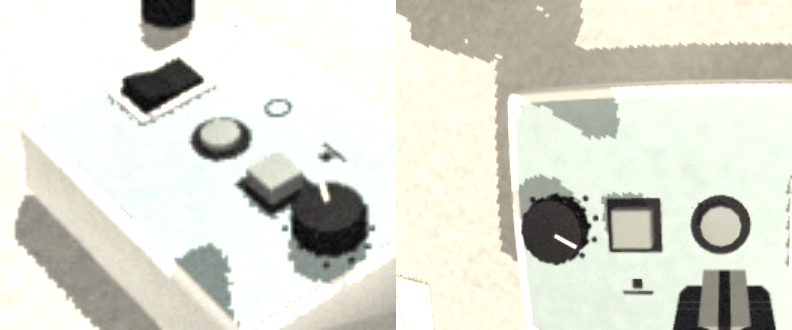

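The ring key (side crop (221,133)) now sits low in its collar. The rocker is still on and the stage key still out. On to the release.

Request:
{"method": "carry_out", "body": {"plan": [[-0.02,0.04,0,0,0],[-0.02,0.04,0,0,0],[-0.02,0.04,0,0,0],[-0.02,0.04,0,0,0],[-0.02,0.04,0,0,0],[-0.02,0.04,0,0,0],[-0.02,0.04,0,0,0],[-0.02,0.04,0,0,0]]}}

```text
t: 11.5
position: [0.5882, 0.1616, 0.1433]
tool_rot: [0.579, -3.084, 0.001]
ft_force: [1.2, -0.7, 0.6]
opening: -0.001
finger_force: 0.0
```

Request:
{"method": "carry_out", "body": {"plan": [[-0.015,0.04,0,0,0],[0,0,0,0,0],[0,0,0,0,0],[0,0,0,0,0]]}}

```text
t: 11.9
position: [0.5886, 0.2007, 0.144]
tool_rot: [0.577, -3.086, 0.003]
ft_force: [0.6, -0.2, 0.1]
opening: -0.001
finger_force: 0.0
```

```bash
python3 -c "
from h import *
delta([.589,.203,.06])
grab('wrist','wrist4')"
```

```text
pos [0.5886 0.2007 0.144 ] az -158.83 Rz [-0.002 -0.003 -1.   ] F [ 0.58 -0.16  0.13] open -0.001 t 11.9
delta tool [-0.0014  0.0022  0.084 ]
```

View pics/wrist4.png

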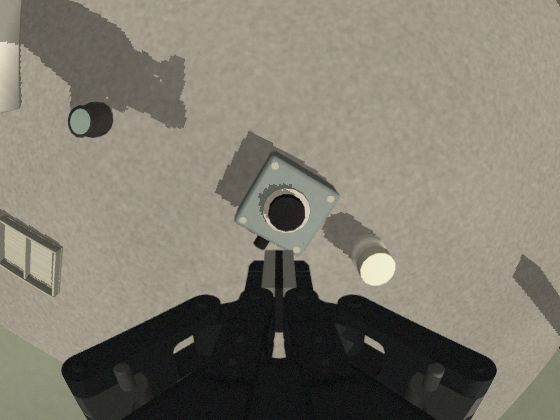

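The wrist view shows the release button at (286,212), the jar cap at (377,268) and the fingertips at (279,252).

```bash
python3 -c "
from h import *
d=load('wrist4');P=onz(d,286,212.5,.05,True);print(P,onz(d,377,268,.045,True))
delta([*((P[:2]+[.5895,.2042])/2),.06])"
```

```text
[0.589407   0.20754752 0.05      ] [0.60975829 0.30074548 0.045     ]
pos [0.589  0.2002 0.1444] az -158.9 Rz [-0.001 -0.002 -1.   ] F [-0.22 -0.51  0.52] open 0.005 t 11.95
delta tool [-0.0026  0.0053  0.0844]
```

Request:
{"method": "carry_out", "body": {"plan": [[-0.002,0.005,0.03,0,0],[0,0,0.03,0,0],[0,0,0.02,0,0],[0,0,0.004,0,0],[0,0,0,0,0],[0,0,0,0,0],[0,0,0,0,0]]}}

```text
t: 12.65
position: [0.5906, 0.2082, 0.0631]
tool_rot: [-0.579, 3.084, 0.001]
ft_force: [0.6, 0.2, -0.4]
opening: -0.002
finger_force: 0.0
```

Request:
{"method": "carry_out", "body": {"plan": [[0,0,0.003,0,0],[0,0,0.003,0,0],[0,0,0.003,0,0],[0,0,0,0,0],[0,0,0,0,0]]}}

```text
t: 13.15
position: [0.589, 0.2083, 0.0521]
tool_rot: [0.58, -3.087, 0.0]
ft_force: [-0.3, 0.1, -0.4]
opening: -0.0
finger_force: 0.0
```

Request:
{"method": "carry_out", "body": {"plan": [[0,0,0.002,0,0],[0,0,0.002,0,0],[0,0,0.002,0,0],[0,0,0,0,0],[0,0,0,0,0]]}}

```text
t: 13.65
position: [0.5895, 0.2084, 0.047]
tool_rot: [-0.58, 3.087, 0.0]
ft_force: [-1.1, -0.7, 5.0]
opening: -0.001
finger_force: 2.4
```

Request:
{"method": "carry_out", "body": {"plan": [[0,0,0.001,0,0],[0,0,0,0,0],[0,0,0,0,0]]}}

```text
t: 13.95
position: [0.5896, 0.2084, 0.0462]
tool_rot: [-0.58, 3.087, 0.0]
ft_force: [-1.4, -1.5, 6.0]
opening: -0.001
finger_force: 3.0
```

Request:
{"method": "carry_out", "body": {"plan": [[0,0,-0.01,0,0],[0,0,-0.02,0,0],[0,0,-0.04,0,0],[0,0,-0.04,0,0],[0,0,0,0,0],[0,0,0,0,0],[0,0,0,0,0],[0,0,0,0,0]]}}

```text
t: 14.75
position: [0.5878, 0.208, 0.1533]
tool_rot: [0.579, -3.084, 0.001]
ft_force: [-0.2, -0.6, -0.8]
opening: 0.002
finger_force: 0.0
```

```bash
python3 -c "
from h import *
delta([.589,.203,.15])
d=grab('side','side5')
a=cv2.imread('pics/side5.png')[140:370,160:430]
cv2.imwrite('pics/c5.png',cv2.convertScaleAbs(cv2.resize(a,(700,596)),alpha=1.5))"
```

```text
pos [0.5878 0.208  0.1533] az -158.72 Rz [-0.004 -0.001 -1.   ] F [-0.16 -0.62 -0.81] open 0.002 t 14.75
delta tool [ 0.0007 -0.0051  0.0033]
```

View pics/c5.png

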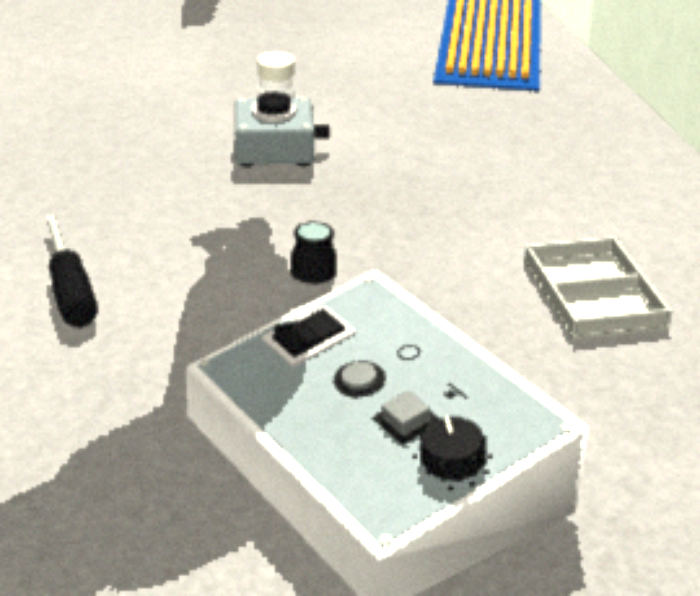

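The rocker is on at (312,330), the ring key in at (360,375) and the stage key out at (405,412). The button is back up at (274,103), and nothing else has moved. I'm handing the job in.

```bash
python3 -c "
from h import *
print(workorder.job_done())"
```

```text
the job is handed in; nothing more can be done
None
```

The job is handed in at about 15 s of the 45 s allowed, with no verdict returned: I pressed the rocker on, then the ring-light key in, then tapped the camera release, which sprang back up; the final picture shows both still set, the stage key out and nothing else visibly moved.

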